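# Rock a wedged bench stake out of its holder

### The arm

A 6-joint arm with a two-finger parallel gripper is mounted at the origin on a cart in front of the work surface, level with it; the furniture and walls round the work are solid. World frame = base frame: x ahead of the robot, y to its left, z up, the work surface at z = 0. Lengths are in m, angles in rad, forces in N, time in s.
With the tool pointing down it reaches from about 0.325 to 0.9 m from the base axis. Payload 6.1 kg.
Tool frame: the origin (TCP) lies at the very end of the fingers, on their centre line; the grasp point (between the pads) lies tcp_to_grasp behind it (tcp_to_grasp is the distance from the TCP to the grasp point, in m); z points along the fingers, y is the line along which they close (so a half turn about z gives the same grasp; the last joint's range is limited). The gripper opens to 87 mm and grips with 3 to 60 N. Pads are 19 mm wide; open, the fingers measure 117 mm over their backs; the gripper's body (75 mm by 190 mm) begins 51 mm behind the grasp point.
Start: joints at [1.124, 0.22, 1.526, -0, 1.395, -0.126], TCP at [0.197, 0.593, 0.223] pointing down, gripper open.
Joint ranges: [-2.98, 2.98], [-0.91, 2.08], [0.09, 2.57], [-1.24, 4.39], [0.2, 2.65], [-2.68, 2.68]. Speed limits (rad/s): [2.57, 2.57, 3.01, 3.14, 3.14, 3.14].

### API

Orientations are given as a unit quaternion [w, x, y, z].
In Python, from rig import * gives the robot as it stands. The module is installed in compiled form; this text tells all that it offers.
- The arm moves only by the tool move_arm, never from a script. Its argument "commands" is a list of rows, each an object of numbers: "x", "y", "z": the shift along the tool's x, y, z in m; "wx", "wy", "wz": the turn, a rotation vector about the tool's x, y, z in degrees. In form: [{"x": .., "y": .., "z": .., "wx": .., "wy": .., "wz": ..}, ...]. A call has 1 to 20 rows; each row shifts and turns the commanded pose from where the row before left it, along the tool's axes as they then stand; what a row does not reach is not made up. A row lasts 1/12 s, in which the tool goes at most 41.7 mm and 7.16 degrees, less where a joint would pass 70% of its speed; a pose out of reach is approached as far as the arm can. A call with a gripper value outside its range is refused whole. "jaw" is the opening, from 0 (shut) to 1 (fully open), set as the call begins (left out, the last holds). The fingers move at their own pace and stop on an object; the grip force is fixed at half the most. Time passes only in rows, so rows that do not move let the fingers close. It gives the time, the measured TCP pose, the force, the opening and the grip force at its end, in the units of the state.
- read_state(): the state, without advancing time (a new reading comes with each control period).
- camera(name): name is "scene" or "side" or "wrist"; returns a dict with "pixels" (480x640x3 uint8, red, green, blue), "fx", "fy", "cx", "cy" (pixels), "k1" (the pictures are not rectified: a ray, as slopes to the right and down, at radius r is drawn at 1 + k1 r^2 times it, then the intrinsics apply), "origin" and "orientation" of the camera in the world; the wrist camera has in their place "mount" (4x4, takes a point from camera to tool coordinates, whose origin is the TCP and whose axes are the flange's). Camera axes: x right, y up, looking along -z (the intrinsics and any distortion apply to the point x, -y, -z); pixel columns grow to the right and rows downward; lengths in m; the calibration is good to about 2 mm. A picture is of the moment at which its call begins: read the wrist's pose just before it. There is no depth.
- sign_off(): hands the job in; it is judged then, once.
The state is a dict: "clock": time; "qpos": joint angles; "joint_velocities": joint speeds; "tau": joint torques, N m; "position": TCP position; "ee_rot": TCP orientation; "force": force on the tool from outside, world axes, zero at the start; "moment": the same for the moment, N m; "opening": finger opening in m; "grip_force": force on a finger pad.
Only numpy, scipy, OpenCV 4.12 (cv2) and the standard library are available. Lean on these libraries where they do the work, as an engineer would, in place of code of your own. Each camera call takes 0.05 s, during which the arm holds its last target. There are 200 camera calls.

### The job

The little anvil-headed stake has wedged itself in its holder after hammering, and a straight pull will not shift it. Take it by the head and, while it still sits deep in the slot, rock it from side to side along the slot several times, easing it up a little as you go, until it lets go; then finish holding it upright and still, straight above the slot with its tang about a finger's width clear of the holder, so that tang and slot can be brushed clean. Do not let go of it at the end, and leave the brush, the loupe and the mallet where they lie.

Things in the scene. Friction and masses are not known exactly. Their poses are not given: they have to be found in the camera images.
- holder: Dark steel stake holder, fixed to the bench. Origin: centre of its underside on the bench, z up. Base plate 74 (x) x 108 (y) x 8 mm with four screw heads (13 mm high); on it a block 74 x 56 mm, top 42 mm above the bench. In its middle an open slot 30 mm long in y and 32 mm deep; the slot's long sides are two sprung brass jaws that pinch the stake's tang in x.
- stake: Loose steel stake, about 0.42 kg, upright in the slot, axes parallel to the holder's. Origin: centre of its tang's tip, z up. Tang: flat wedge 24 mm wide (y), 6 mm thick (x) at the tip, 13 mm at z = 40 mm. Neck 18 x 24 mm to z = 78 mm; above it the flat-sided head, 44 (x) x 26 (y) mm, top at z = 103 mm. A round horn runs from it to x = +76 mm, a flat heel 20 mm wide to x = -60 mm.
- socket_mouth (a point): Centre of the slot's mouth, level with the holder's top, 42 mm above the bench; axes as the holder's. Each jaw pinches the tang with about 45 N while the stake is fully down; the pinch falls off steadily as it rises and is gone about 16 mm up. A straight pull needs 35 to 60 N at first; while the stake is being rocked a light pull raises it.
- stake_tip (a point): Centre of the tang's tip (the stake's origin). Fully down it is 32 mm below the slot's mouth; the tang is out once it is above the mouth.
- stake_head (a point): Centre of the head block, 90.5 mm above the tang's tip; grip the head across its 26 mm (along y). With 3 mm of play at each end of the slot the stake rocks about its x axis, head towards +y or -y, up to 0.2 rad each way, about a point some 16 mm above the tip; some 10 to 20 N sideways at the head starts it. It cannot tip towards +x or -x.
- brush: Loose brass-wire brush with a wooden back, 19 x 170 x 15 mm, lying on the bench behind the holder. Origin: middle of its underside, long in y. To be left alone.
- magnifier: Loose black eye loupe, a cup 30 mm across and 31 mm high, to the left of the holder. Origin: centre of its underside. To be left alone.
- mallet: Loose rawhide mallet, 218 mm long, head 68 x 37 mm, lying to the left. Origin: on the bench under the middle of its length, long in y with the head at +y. To be left alone.

How it is judged:
By the outcome, as a careful person would: the job done as asked, in the order asked, and still so for the second after the job is handed in, while the arm keeps its last pose, push and grip.
It also fails if it takes over 48 s, if anything falls off the work surface, if the arm or the gripper's body presses on something with over 40 N, if the wrist force passes 120 N, or if a joint passes its speed limit or range.

## Working session

There is one attempt and no reset: what is moved stays moved. The work goes in short steps, Python scripts to look and compute and a tool call to move; the robot and the scene stay as the last step left them, time stands still between calls to the robot, and variables do not carry over. Pictures are saved under pics/ and viewed, at most 12 in all, crops included, and the job is handed in when it is done.

Besides the shell and the picture viewer there is one more tool, called by a JSON object that holds its "method" and its "body". move_arm: Moves the arm, as the interface text tells. Its arguments: {"type":"object","properties":{"commands":{"type":"array","items":{"type":"object","properties":{"x":{"type":"number"},"y":{"type":"number"},"z":{"type":"number"},"wx":{"type":"number"},"wy":{"type":"number"},"wz":{"type":"number"}}}},"jaw":{"type":"number"}},"required":["commands"]}

```bash
mkdir -p pics; cat > h.py <<'E'
from rig import *
import numpy as np, cv2
from scipy.spatial.transform import Rotation as R
def q2R(q): return R.from_quat([q[1],q[2],q[3],q[0]]).as_matrix()
def cam(name):
    s=read_state(); c=camera(name)
    if name=="wrist":
        M=np.array(c["mount"]); T=np.eye(4); T[:3,:3]=q2R(s["ee_rot"]); T[:3,3]=s["position"]
        W=T@M; c["o"]=W[:3,3]; c["R"]=W[:3,:3]
    else: c["o"]=np.array(c["origin"]); c["R"]=q2R(c["orientation"])
    return c
def save(c,f): cv2.imwrite("pics/"+f,c["pixels"][:,:,::-1])
def ray(c,u,v):
    K=np.array([[c["fx"],0,c["cx"]],[0,c["fy"],c["cy"]],[0,0,1.]])
    p=cv2.undistortPoints(np.array([[[u,v]]],float),K,np.array([c["k1"],0,0,0.]))[0,0]
    d=c["R"]@np.array([p[0],-p[1],-1]); return d/np.linalg.norm(d)
def onz(c,u,v,z):
    d=ray(c,u,v); return c["o"]+d*(z-c["o"][2])/d[2]
def proj(c,P):
    p=c["R"].T@(np.array(P)-c["o"]); a,b=p[0]/-p[2],-p[1]/-p[2]; f=1+c["k1"]*(a*a+b*b)
    return c["fx"]*a*f+c["cx"],c["fy"]*b*f+c["cy"]
E
python3 - <<'E'
from h import *
print(read_state())
for n in("scene","side"):
    c=cam(n);save(c,n+"0.png");print(n,c["o"],c["R"],c["fx"],c["k1"])
    np.save(n+"0.npy",c,allow_pickle=True)
E
```

```text
{'clock': 0.0, 'qpos': array([ 1.12391046e+00,  2.21240702e-01,  1.52760793e+00, -2.91143797e-05,
        1.39471428e+00, -1.26101679e-01]), 'joint_velocities': array([ 0.00223555,  0.00028993,  0.00166387,  0.00051675,  0.00151792,
       -0.00028379]), 'tau': array([-3.93735072e-04, -4.94610786e+01, -3.87379897e+01,  6.99736085e-02,
        5.72082493e-02, -1.33734520e-04]), 'position': array([0.19681006, 0.59254293, 0.22142993]), 'ee_rot': array([-2.64642793e-04,  1.59702672e-01,  9.87164670e-01, -9.49025339e-04]), 'force': array([ 0.52741943, -0.17685512,  0.69996226]), 'moment': array([-0.005982  , -0.03156129,  0.00475682]), 'grip_force': 0.0, 'opening': 0.0871486464696123}
scene [ 0.17751203 -0.48883112  0.51991377] [[ 0.85825577  0.26970137 -0.43664426]
 [-0.51275457  0.41429636 -0.75195829]
 [-0.02190406  0.86926388  0.49386285]] 454.3642142344564 -0.10601042043050114
side [ 0.37792433 -0.49456399  0.58384032] [[ 0.9586709   0.15486936 -0.23867464]
 [-0.28408053  0.56749029 -0.77282147]
 [ 0.01575918  0.80868427  0.5880318 ]] 510.4327565079065 -0.05995312070438464
```

View pics/scene0.png

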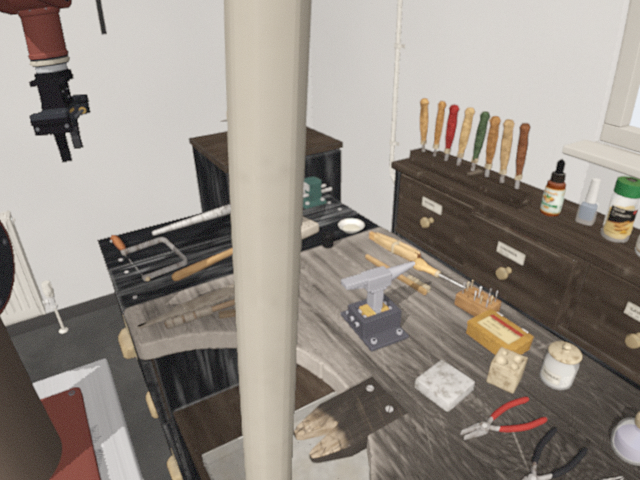

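View pics/side0.png

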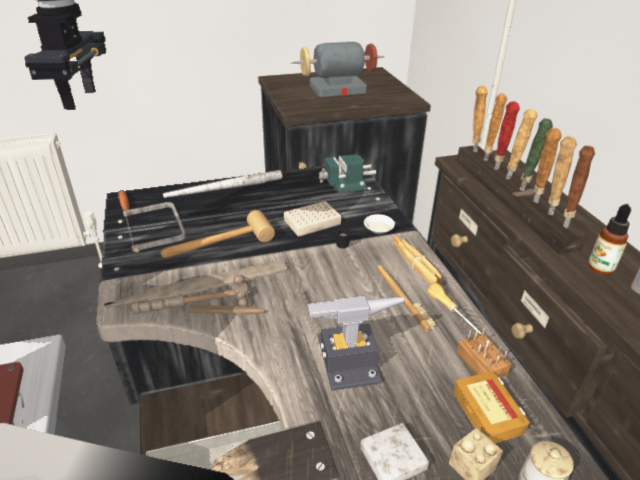

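The scene view shows the stake at about (378,285). In the side view the head is at about (345,310), the horn tip at (404,300), and the holder plate spans (320-382, 330-388). I'll crop the side view for detail.

```bash
python3 - <<'E'
from h import *
c=np.load("side0.npy",allow_pickle=True).item()
p=c["pixels"][280:400,290:420]
cv2.imwrite("pics/crop.png",cv2.resize(p[:,:,::-1],None,fx=5,fy=5,interpolation=cv2.INTER_CUBIC)) 
for n,u,v,z in [("horn",404,300,.105),("heel",309,312,.108),("head",352,308,.113),("plateFL",330,388,.008),("plateFR",382,380,.008)]: print(n,onz(c,u,v,z).round(3))
E
```

```text
horn [ 0.647 -0.019  0.105]
heel [ 0.512 -0.01   0.108]
head [ 0.568 -0.023  0.113]
plateFL [ 0.528 -0.063  0.008]
plateFR [ 0.603 -0.07   0.008]
```

View pics/crop.png

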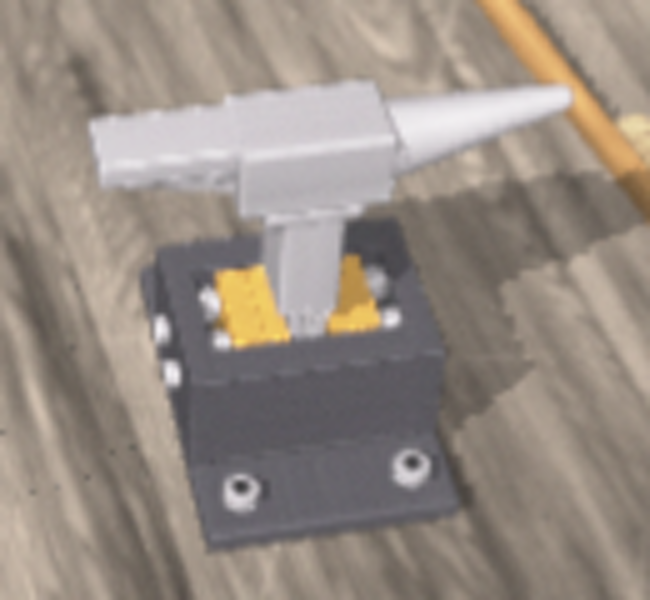

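The crop shows the head's top face with corners at about (228,97), (376,82), (392,140) and (240,158), and the block's top face with corners (193,383), (440,352), (400,220) and (160,248).

```bash
python3 - <<'E'
from h import *
c=np.load("side0.npy",allow_pickle=True).item()
for n,pts,z in [("head",[(228,97),(376,82),(392,140),(240,158)],.113),("block",[(160,248),(400,220),(440,352),(193,383)],.042),("plate f",[(210,548),(456,505)],.008),("tip/heel",[(568,95),(95,122)],.113)]:
    P=np.array([onz(c,290+u/5,280+v/5,z)[:2] for u,v in pts]); print(n,P.round(4).tolist(),P.mean(0).round(4))
    D=np.roll(P,-1,0)-P; print(np.linalg.norm(D,axis=1).round(4),np.degrees(np.arctan2(D[:,1],D[:,0])).round(1))
E
```

```text
head [[0.5523, -0.0005], [0.5937, -0.0056], [0.5896, -0.0289], [0.548, -0.0245]] [ 0.5709 -0.0149]
[0.0417 0.0236 0.0419 0.0243] [ -7.  -99.9 174.   79.8]
block [[0.539, 0.0162], [0.6115, 0.0079], [0.6036, -0.0446], [0.5329, -0.0366]] [ 0.5717 -0.0143]
[0.073  0.0531 0.0712 0.0531] [ -6.5 -98.5 173.5  83.4]
plate f [[0.5294, -0.0668], [0.6009, -0.0716]] [ 0.5651 -0.0692]
[0.0717 0.0717] [ -3.8 176.2]
tip/heel [[0.643, -0.025], [0.5144, -0.0005]] [ 0.5787 -0.0128]
[0.1309 0.1309] [169.2 -10.8]
```

{"method": "move_arm", "body": {"commands": [{"x": -0.0303,"y": -0.0254},{"x": -0.0303,"y": -0.0254},{"x": -0.0303,"y": -0.0254},{"x": -0.0303,"y": -0.0254},{"x": -0.0303,"y": -0.0254},{"x": -0.0303,"y": -0.0254},{"x": -0.0303,"y": -0.0254},{"x": -0.0303,"y": -0.0254},{"x": -0.0303,"y": -0.0254},{"x": -0.0303,"y": -0.0254},{"x": -0.0303,"y": -0.0254},{"x": -0.0303,"y": -0.0254},{"x": -0.0303,"y": -0.0254},{"x": -0.0303,"y": -0.0254},{"x": -0.0303,"y": -0.0254},{"x": -0.0303,"y": -0.0254},{"x": -0.0303,"y": -0.0254,"wz": -5.7},{"x": -0.033,"y": -0.022,"wz": -5.7},{},{}]}}

```text
$.commands[0]: bad value
```

```bash
python3 - <<'E'
from h import *
s=read_state();print(s["position"],s["ee_rot"],s["qpos"].round(2),s["force"],s["joint_velocities"].round(3))
print(q2R(s["ee_rot"]).round(3))
print([k for k in s])
c=cam("wrist");save(c,"w1.png");np.save("w1.npy",c,allow_pickle=True);print(c["o"],c["R"].round(2))
import rig; print(getattr(rig,"tcp_to_grasp",None))
E
```

```text
[0.19683245 0.59261053 0.22154005] [-2.45401076e-04  1.59712788e-01  9.87163138e-01 -8.38998443e-04] [ 1.12  0.22  1.53 -0.    1.39 -0.13] [-0.36933475 -0.01093082 -0.33364044] [-0.001 -0.    -0.005 -0.001 -0.    -0.001]
[[-0.949  0.315 -0.001]
 [ 0.315  0.949 -0.002]
 [ 0.    -0.002 -1.   ]]
['clock', 'qpos', 'joint_velocities', 'tau', 'position', 'ee_rot', 'force', 'moment', 'grip_force', 'opening']
[0.12333428 0.61795984 0.38346216] [[ 0.32 -0.91 -0.26]
 [ 0.95  0.3   0.09]
 [-0.   -0.28  0.96]]
0.0187
```

View pics/w1.png

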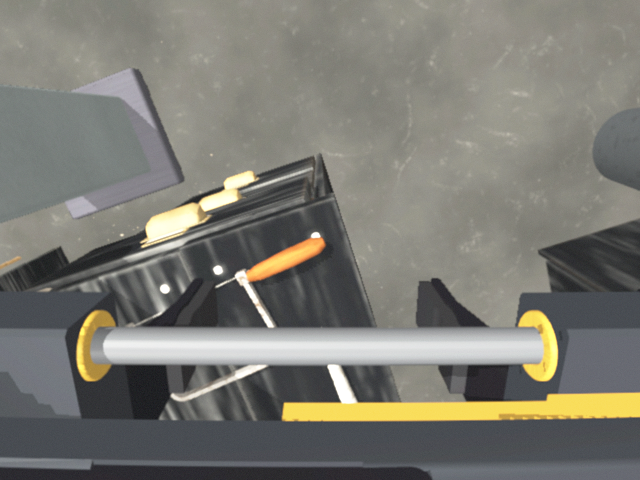

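The move was refused and the arm hasn't moved: this wrist view shows only the bench corner under the start pose. I'll try again with all the keys filled in.

{"method": "move_arm", "body": {"commands": [{"x": -0.03,"y": -0.025,"z": 0,"wx": 0,"wy": 0,"wz": 0}]}}

```text
clock: 0.23
position: [0.2149, 0.5627, 0.2215]
ee_rot: [-0.001, 0.158, 0.987, 0.001]
force: [1.6, -1.3, 0.4]
opening: 0.0871
grip_force: 0.0
```

{"method": "move_arm", "body": {"commands": [{"x": -0.03,"y": -0.026,"z": 0,"wx": 0,"wy": 0,"wz": 0},{"x": -0.03,"y": -0.026,"z": 0,"wx": 0,"wy": 0,"wz": 0},{"x": -0.03,"y": -0.026,"z": 0,"wx": 0,"wy": 0,"wz": 0},{"x": -0.03,"y": -0.026,"z": 0,"wx": 0,"wy": 0,"wz": 0},{"x": -0.03,"y": -0.026,"z": 0,"wx": 0,"wy": 0,"wz": 0},{"x": -0.03,"y": -0.026,"z": 0,"wx": 0,"wy": 0,"wz": 0},{"x": -0.03,"y": -0.026,"z": 0,"wx": 0,"wy": 0,"wz": 0},{"x": -0.03,"y": -0.026,"z": 0,"wx": 0,"wy": 0,"wz": 0},{"x": -0.03,"y": -0.026,"z": 0,"wx": 0,"wy": 0,"wz": 0},{"x": -0.03,"y": -0.025,"z": 0,"wx": 0,"wy": 0,"wz": 0},{"x": -0.03,"y": -0.025,"z": 0,"wx": 0,"wy": 0,"wz": 0},{"x": -0.03,"y": -0.025,"z": 0,"wx": 0,"wy": 0,"wz": 0},{"x": -0.03,"y": -0.025,"z": 0,"wx": 0,"wy": 0,"wz": 0},{"x": -0.03,"y": -0.025,"z": 0,"wx": 0,"wy": 0,"wz": 0},{"x": -0.032,"y": -0.025,"z": 0,"wx": 0,"wy": 0,"wz": 0},{"x": -0.032,"y": -0.025,"z": 0,"wx": 0,"wy": 0,"wz": 0},{"x": -0.032,"y": -0.025,"z": 0,"wx": 0,"wy": 0,"wz": -5.7},{"x": 0,"y": 0,"z": 0,"wx": 0,"wy": 0,"wz": -5.7},{"x": 0,"y": 0,"z": 0,"wx": 0,"wy": 0,"wz": 0},{"x": 0,"y": 0,"z": 0,"wx": 0,"wy": 0,"wz": 0}]}}

```text
clock: 1.9
position: [0.57, -0.0147, 0.2219]
ee_rot: [-0.001, 0.063, 0.998, 0.0]
force: [-0.3, 0.3, -0.1]
opening: 0.087
grip_force: 0.0
```

```bash
python3 - <<'E'
from h import *
s=read_state();print(s["clock"],s["position"],s["ee_rot"],s["qpos"].round(2),s["force"])
print(q2R(s["ee_rot"]).round(3))
c=cam("wrist");save(c,"w2.png");np.save("w2.npy",c,allow_pickle=True);print(c["o"])
E
```

```text
1.9 [ 0.57003134 -0.01471262  0.22186975] [-7.67935832e-04  6.27812319e-02  9.98026977e-01  2.82821721e-04] [-0.16  0.09  1.67  0.    1.38 -1.61] [-0.25251578  0.34589032 -0.11464436]
[[-0.992  0.125 -0.001]
 [ 0.125  0.992  0.001]
 [ 0.002  0.    -1.   ]]
[ 0.49335336 -0.00426654  0.38389529]
```

View pics/w2.png

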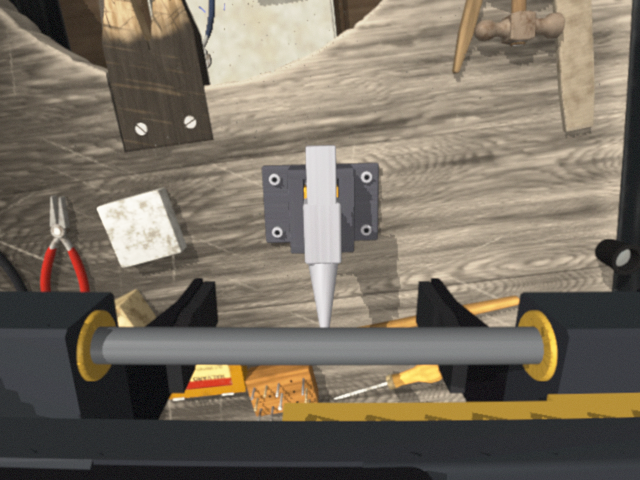

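Wrist view: the head's top face is at about (304-341, 205-263), the heel end at (306-335, 146), the horn tip at (325,327), and the screws at (274,180), (367,177), (367,230), (277,232).

```bash
python3 - <<'E'
from h import *
c=np.load("w2.npy",allow_pickle=True).item()
for n,pts,z in [("head",[(304,205),(340,204),(341,263),(304,262)],.113),("heel",[(306,146),(335,146)],.113),("screws",[(274,180),(367,177),(367,230),(277,232)],.013)]:
    P=np.array([onz(c,u,v,z)[:2] for u,v in pts]); print(n,P.round(4).tolist(),P.mean(0).round(4))
    D=np.roll(P,-1,0)-P; print(np.linalg.norm(D,axis=1).round(4),np.degrees(np.arctan2(D[:,1],D[:,0])).round(1))
p=c["pixels"][130:300,250:400]
cv2.imwrite("pics/w2c.png",cv2.resize(p[:,:,::-1],None,fx=5,fy=5,interpolation=cv2.INTER_CUBIC)[:600]) 
E
```

```text
head [[0.548, -0.0198], [0.5504, 0.0045], [0.5925, 0.0005], [0.5885, -0.0252]] [ 0.5698 -0.01  ]
[0.0243 0.0423 0.0261 0.0408] [ 84.4  -5.3 -98.8 172.3]
heel [[0.5094, -0.0132], [0.5118, 0.0055]] [ 0.5106 -0.0039]
[0.0189 0.0189] [ 82.8 -97.2]
screws [[0.5418, -0.0495], [0.5497, 0.0348], [0.5994, 0.0302], [0.5907, -0.0542]] [ 0.5704 -0.0097]
[0.0846 0.0499 0.0848 0.0491] [ 84.7  -5.3 -95.9 174.5]
```

View pics/w2c.png

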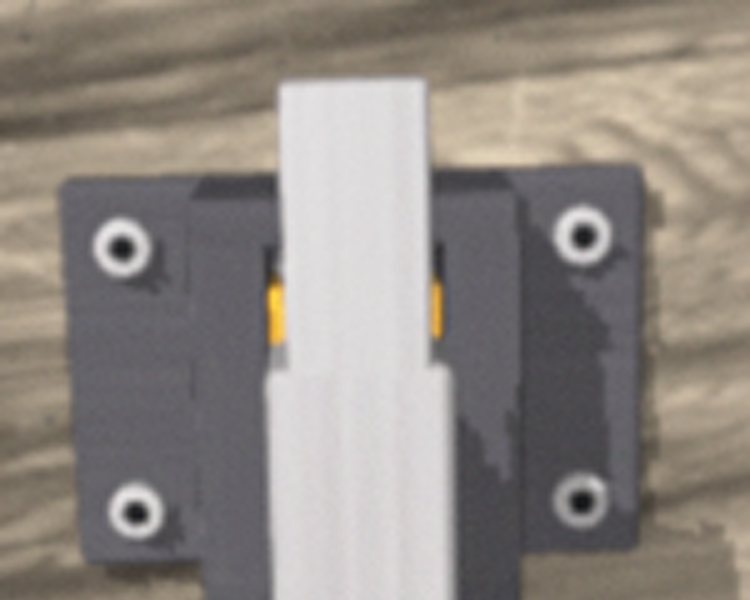

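The close view puts the stake at (0.570, -0.010) with yaw about -5.7°. The sizes come out as specified: head 42 x 25 mm, and the screw and head centres agree. Next I descend, part-close to 34 mm and check centring.

{"method": "move_arm", "body": {"commands": [{"x": 0,"y": 0.004,"z": 0,"wx": 0,"wy": 0,"wz": -1.6},{"x": 0,"y": 0,"z": 0.03,"wx": 0,"wy": 0,"wz": 0},{"x": 0,"y": 0,"z": 0.03,"wx": 0,"wy": 0,"wz": 0},{"x": 0,"y": 0,"z": 0.03,"wx": 0,"wy": 0,"wz": 0},{"x": 0,"y": 0,"z": 0.03,"wx": 0,"wy": 0,"wz": 0},{"x": 0,"y": 0,"z": 0.02,"wx": 0,"wy": 0,"wz": 0},{"x": 0,"y": 0,"z": 0,"wx": 0,"wy": 0,"wz": 0},{"x": 0,"y": 0,"z": 0,"wx": 0,"wy": 0,"wz": 0}]}}

```text
clock: 2.62
position: [0.5698, -0.0093, 0.0819]
ee_rot: [-0.001, 0.046, 0.999, 0.0]
force: [0.5, -0.2, 1.0]
opening: 0.087
grip_force: 0.0
```

{"method": "move_arm", "body": {"jaw": 0.39, "commands": [{"x": 0,"y": 0,"z": 0,"wx": 0,"wy": 0,"wz": 0},{"x": 0,"y": 0,"z": 0,"wx": 0,"wy": 0,"wz": 0},{"x": 0,"y": 0,"z": 0,"wx": 0,"wy": 0,"wz": 0},{"x": 0,"y": 0,"z": 0,"wx": 0,"wy": 0,"wz": 0},{"x": 0,"y": 0,"z": 0,"wx": 0,"wy": 0,"wz": 0},{"x": 0,"y": 0,"z": 0,"wx": 0,"wy": 0,"wz": 0},{"x": 0,"y": 0,"z": 0,"wx": 0,"wy": 0,"wz": 0},{"x": 0,"y": 0,"z": 0,"wx": 0,"wy": 0,"wz": 0}]}}

```text
clock: 3.28
position: [0.571, -0.0108, 0.0826]
ee_rot: [0.0, 0.047, 0.999, -0.0]
force: [-0.4, -0.4, -0.3]
opening: 0.0417
grip_force: 0.0
```

```bash
python3 - <<'E'
from h import *
s=read_state();print(s["clock"],s["position"],s["opening"],s["force"])
c=cam("wrist");c2=cam("side");save(c,"w3.png")
a=c["pixels"][:,:,::-1]; b=c2["pixels"][200:400,270:440,::-1]
cv2.imwrite("pics/w3.png",np.hstack([cv2.resize(a,(400,300)),cv2.resize(b,(340,300) if 0 else (255,300))]))
cv2.imwrite("pics/w3s.png",cv2.resize(b,None,fx=3,fy=3)); np.save("w3.npy",c,allow_pickle=True)
left=cv2.resize(a[230:430,180:460],(560,400)); right=cv2.resize(b,(238,280))
can=np.zeros((400,798,3),np.uint8);can[:,:560]=left;can[:280,560:]=right;cv2.imwrite("pics/m3.png",can)
E
```

```text
3.2833 [ 0.5709885  -0.01075433  0.08258169] 0.0416759341338417 [-0.44872755 -0.36320085 -0.30151849]
```

View pics/m3.png

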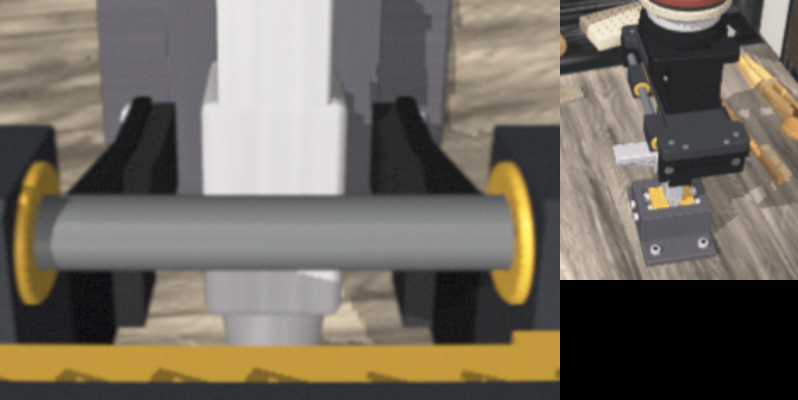

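The head spans 203-345 px in the enlarged crop and the finger inner faces sit at about 180 and 372, so it is centred to within 0.5 mm. I'll close now.

{"method": "move_arm", "body": {"jaw": 0, "commands": [{"x": 0,"y": 0,"z": 0,"wx": 0,"wy": 0,"wz": 0},{"x": 0,"y": 0,"z": 0,"wx": 0,"wy": 0,"wz": 0},{"x": 0,"y": 0,"z": 0,"wx": 0,"wy": 0,"wz": 0},{"x": 0,"y": 0,"z": 0,"wx": 0,"wy": 0,"wz": 0},{"x": 0,"y": 0,"z": 0,"wx": 0,"wy": 0,"wz": 0},{"x": 0,"y": 0,"z": 0,"wx": 0,"wy": 0,"wz": 0},{"x": 0,"y": 0,"z": 0,"wx": 0,"wy": 0,"wz": 0}]}}

```text
clock: 3.97
position: [0.5709, -0.0107, 0.0825]
ee_rot: [-0.0, 0.047, 0.999, -0.0]
force: [-0.3, -0.6, -0.8]
opening: 0.0258
grip_force: 30.0
```

Gripped cleanly, with no side load. First rock cycle about the pivot 56 mm below the TCP: 2° per row with a 2 mm shift, ±8°, starting with little lift.

{"method": "move_arm", "body": {"commands": [{"x": 0,"y": 0.002,"z": 0,"wx": 2,"wy": 0,"wz": 0},{"x": 0,"y": 0.002,"z": 0,"wx": 2,"wy": 0,"wz": 0},{"x": 0,"y": 0.002,"z": 0,"wx": 2,"wy": 0,"wz": 0},{"x": 0,"y": 0.002,"z": 0,"wx": 2,"wy": 0,"wz": 0}]}}

```text
clock: 4.3
position: [0.5718, -0.0029, 0.0827]
ee_rot: [-0.003, 0.047, 0.996, -0.071]
force: [-2.4, -1.1, 3.3]
opening: 0.0258
grip_force: 30.1
```

{"method": "move_arm", "body": {"commands": [{"x": 0,"y": -0.002,"z": -0.0002,"wx": -2,"wy": 0,"wz": 0},{"x": 0,"y": -0.002,"z": -0.0002,"wx": -2,"wy": 0,"wz": 0},{"x": 0,"y": -0.002,"z": -0.0002,"wx": -2,"wy": 0,"wz": 0},{"x": 0,"y": -0.002,"z": -0.0002,"wx": -2,"wy": 0,"wz": 0},{"x": 0,"y": -0.002,"z": -0.0002,"wx": -2,"wy": 0,"wz": 0},{"x": 0,"y": -0.002,"z": -0.0002,"wx": -2,"wy": 0,"wz": 0},{"x": 0,"y": -0.002,"z": -0.0002,"wx": -2,"wy": 0,"wz": 0},{"x": 0,"y": -0.002,"z": -0.0002,"wx": -2,"wy": 0,"wz": 0}]}}

```text
clock: 4.97
position: [0.5701, -0.0177, 0.0837]
ee_rot: [0.003, 0.047, 0.996, 0.071]
force: [1.8, 2.5, -3.4]
opening: 0.0254
grip_force: 30.0
```

{"method": "move_arm", "body": {"commands": [{"x": 0,"y": 0.002,"z": -0.0002,"wx": 2,"wy": 0,"wz": 0},{"x": 0,"y": 0.002,"z": -0.0002,"wx": 2,"wy": 0,"wz": 0},{"x": 0,"y": 0.002,"z": -0.0002,"wx": 2,"wy": 0,"wz": 0},{"x": 0,"y": 0.002,"z": -0.0002,"wx": 2,"wy": 0,"wz": 0},{"x": 0,"y": 0.002,"z": -0.0002,"wx": 2,"wy": 0,"wz": 0},{"x": 0,"y": 0.002,"z": -0.0002,"wx": 2,"wy": 0,"wz": 0},{"x": 0,"y": 0.002,"z": -0.0002,"wx": 2,"wy": 0,"wz": 0},{"x": 0,"y": 0.002,"z": -0.0002,"wx": 2,"wy": 0,"wz": 0}]}}

```text
clock: 5.63
position: [0.5715, -0.003, 0.085]
ee_rot: [-0.003, 0.047, 0.996, -0.071]
force: [1.9, -3.5, -7.0]
opening: 0.0258
grip_force: 30.0
```

{"method": "move_arm", "body": {"commands": [{"x": 0,"y": -0.002,"z": -0.0002,"wx": -2,"wy": 0,"wz": 0},{"x": 0,"y": -0.002,"z": -0.0002,"wx": -2,"wy": 0,"wz": 0},{"x": 0,"y": -0.002,"z": -0.0002,"wx": -2,"wy": 0,"wz": 0},{"x": 0,"y": -0.002,"z": -0.0002,"wx": -2,"wy": 0,"wz": 0},{"x": 0,"y": -0.002,"z": -0.0002,"wx": -2,"wy": 0,"wz": 0},{"x": 0,"y": -0.002,"z": -0.0002,"wx": -2,"wy": 0,"wz": 0},{"x": 0,"y": -0.002,"z": -0.0002,"wx": -2,"wy": 0,"wz": 0},{"x": 0,"y": -0.002,"z": -0.0002,"wx": -2,"wy": 0,"wz": 0}]}}

```text
clock: 6.3
position: [0.5699, -0.0181, 0.0866]
ee_rot: [0.003, 0.047, 0.996, 0.071]
force: [2.8, 1.3, -7.7]
opening: 0.026
grip_force: 30.0
```

```bash
python3 - <<'E'
from h import *
s=read_state();print(s["clock"],s["position"],s["opening"],s["force"],s["moment"])
c=cam("side");np.save("side4.npy",c,allow_pickle=True);b=c["pixels"][250:400,290:420,::-1]
cv2.imwrite("pics/s4.png",cv2.resize(b,None,fx=4,fy=4,interpolation=cv2.INTER_CUBIC))
E
```

```text
6.3 [ 0.56987421 -0.01810392  0.08663032] 0.026043208295273658 [ 2.81786241  1.28895519 -7.71744904] [-0.16146243 -0.44313548 -0.09456876]
```

View pics/s4.png

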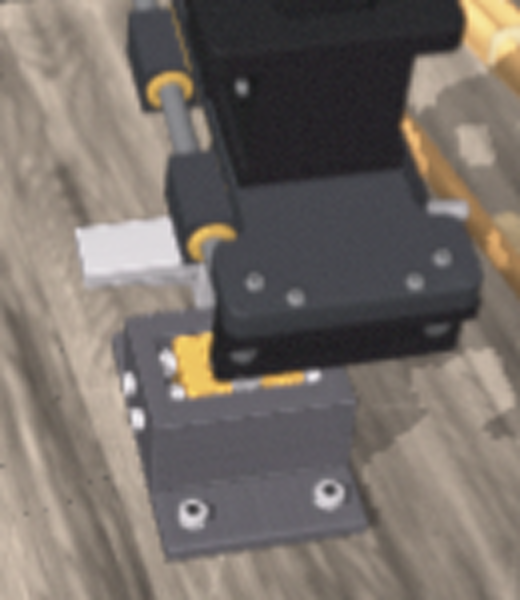

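The heel tilts with the gripper, so the stake is rocking and rising with no slip visible, and the pull is only about 8 N. Two more full rocks with slightly more lift.

{"method": "move_arm", "body": {"commands": [{"x": 0,"y": 0.002,"z": -0.0002,"wx": 2,"wy": 0,"wz": 0},{"x": 0,"y": 0.002,"z": -0.0002,"wx": 2,"wy": 0,"wz": 0},{"x": 0,"y": 0.002,"z": -0.0002,"wx": 2,"wy": 0,"wz": 0},{"x": 0,"y": 0.002,"z": -0.0002,"wx": 2,"wy": 0,"wz": 0},{"x": 0,"y": 0.002,"z": -0.0002,"wx": 2,"wy": 0,"wz": 0},{"x": 0,"y": 0.002,"z": -0.0002,"wx": 2,"wy": 0,"wz": 0},{"x": 0,"y": 0.002,"z": -0.0002,"wx": 2,"wy": 0,"wz": 0},{"x": 0,"y": 0.002,"z": -0.0002,"wx": 2,"wy": 0,"wz": 0}]}}

```text
clock: 7.02
position: [0.5713, -0.0025, 0.0884]
ee_rot: [-0.004, 0.047, 0.996, -0.071]
force: [3.8, -0.7, -8.6]
opening: 0.0259
grip_force: 30.0
```

{"method": "move_arm", "body": {"commands": [{"x": 0,"y": -0.002,"z": -0.0003,"wx": -2,"wy": 0,"wz": 0},{"x": 0,"y": -0.002,"z": -0.0003,"wx": -2,"wy": 0,"wz": 0},{"x": 0,"y": -0.002,"z": -0.0003,"wx": -2,"wy": 0,"wz": 0},{"x": 0,"y": -0.002,"z": -0.0003,"wx": -2,"wy": 0,"wz": 0},{"x": 0,"y": -0.002,"z": -0.0003,"wx": -2,"wy": 0,"wz": 0},{"x": 0,"y": -0.002,"z": -0.0003,"wx": -2,"wy": 0,"wz": 0},{"x": 0,"y": -0.002,"z": -0.0003,"wx": -2,"wy": 0,"wz": 0},{"x": 0,"y": -0.002,"z": -0.0003,"wx": -2,"wy": 0,"wz": 0}]}}

```text
clock: 7.68
position: [0.5696, -0.0184, 0.0908]
ee_rot: [0.003, 0.047, 0.996, 0.07]
force: [2.6, -0.6, -9.5]
opening: 0.0261
grip_force: 30.0
```

{"method": "move_arm", "body": {"commands": [{"x": 0,"y": 0.002,"z": -0.0004,"wx": 2,"wy": 0,"wz": 0},{"x": 0,"y": 0.002,"z": -0.0004,"wx": 2,"wy": 0,"wz": 0},{"x": 0,"y": 0.002,"z": -0.0004,"wx": 2,"wy": 0,"wz": 0},{"x": 0,"y": 0.002,"z": -0.0004,"wx": 2,"wy": 0,"wz": 0},{"x": 0,"y": 0.002,"z": -0.0004,"wx": 2,"wy": 0,"wz": 0},{"x": 0,"y": 0.002,"z": -0.0004,"wx": 2,"wy": 0,"wz": 0},{"x": 0,"y": 0.002,"z": -0.0004,"wx": 2,"wy": 0,"wz": 0},{"x": 0,"y": 0.002,"z": -0.0004,"wx": 2,"wy": 0,"wz": 0}]}}

```text
clock: 8.35
position: [0.571, -0.0022, 0.0938]
ee_rot: [-0.004, 0.047, 0.996, -0.07]
force: [3.9, 0.5, -11.6]
opening: 0.0255
grip_force: 30.0
```

{"method": "move_arm", "body": {"commands": [{"x": 0,"y": -0.002,"z": -0.0004,"wx": -2,"wy": 0,"wz": 0},{"x": 0,"y": -0.002,"z": -0.0004,"wx": -2,"wy": 0,"wz": 0},{"x": 0,"y": -0.002,"z": -0.0004,"wx": -2,"wy": 0,"wz": 0},{"x": 0,"y": -0.002,"z": -0.0004,"wx": -2,"wy": 0,"wz": 0},{"x": 0,"y": -0.002,"z": -0.0004,"wx": -2,"wy": 0,"wz": 0},{"x": 0,"y": -0.002,"z": -0.0004,"wx": -2,"wy": 0,"wz": 0},{"x": 0,"y": -0.002,"z": -0.0004,"wx": -2,"wy": 0,"wz": 0},{"x": 0,"y": -0.002,"z": -0.0004,"wx": -2,"wy": 0,"wz": 0}]}}

```text
clock: 9.02
position: [0.5693, -0.0186, 0.0977]
ee_rot: [0.002, 0.047, 0.996, 0.07]
force: [1.1, -0.8, -8.3]
opening: 0.0257
grip_force: 30.0
```

{"method": "move_arm", "body": {"commands": [{"x": 0,"y": 0.002,"z": -0.0004,"wx": 2,"wy": 0,"wz": 0},{"x": 0,"y": 0.002,"z": -0.0004,"wx": 2,"wy": 0,"wz": 0},{"x": 0,"y": 0.002,"z": -0.0004,"wx": 2,"wy": 0,"wz": 0},{"x": 0,"y": 0.002,"z": -0.0004,"wx": 2,"wy": 0,"wz": 0},{"x": 0,"y": 0,"z": 0,"wx": 0,"wy": 0,"wz": 0},{"x": 0,"y": 0,"z": 0,"wx": 0,"wy": 0,"wz": 0}]}}

```text
clock: 9.52
position: [0.5703, -0.0099, 0.1008]
ee_rot: [-0.001, 0.046, 0.999, 0.0]
force: [-0.1, 0.4, -5.1]
opening: 0.0257
grip_force: 30.0
```

```bash
python3 - <<'E'
from h import *
s=read_state();print(s["clock"],s["position"],s["ee_rot"],s["opening"],s["force"],s["moment"])
c=cam("side");b=c["pixels"][250:400,290:420,::-1];np.save("side5.npy",c,allow_pickle=True)
cv2.imwrite("pics/s5.png",cv2.resize(b,None,fx=4,fy=4,interpolation=cv2.INTER_CUBIC))
E
```

```text
9.5167 [ 0.57031343 -0.00992213  0.10084993] [-7.38368982e-04  4.61000497e-02  9.98936529e-01  2.24236981e-04] 0.025720641369757425 [-0.09892227  0.38665237 -5.06937742] [ 0.07828494  0.02737002 -0.04294787]
```

View pics/s5.png

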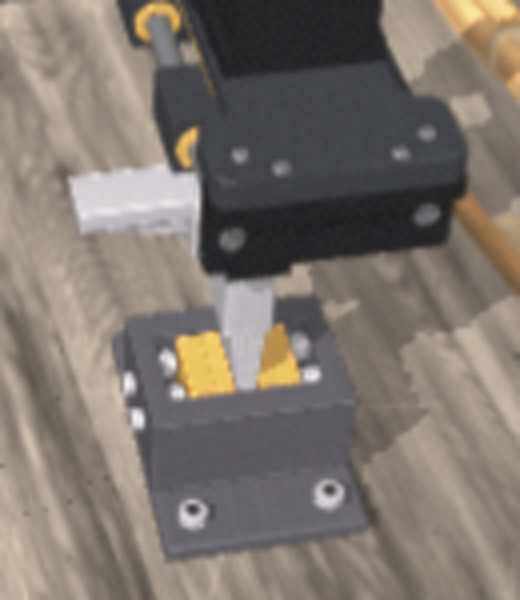

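The stake is free: it has risen 18 mm, stands upright, and the load is just its weight. I'll lift straight up another 29 mm.

{"method": "move_arm", "body": {"commands": [{"x": 0,"y": -0.0005,"z": -0.003,"wx": 0,"wy": 0,"wz": 0},{"x": 0,"y": 0,"z": -0.004,"wx": 0,"wy": 0,"wz": 0},{"x": 0,"y": 0,"z": -0.004,"wx": 0,"wy": 0,"wz": 0},{"x": 0,"y": 0,"z": -0.004,"wx": 0,"wy": 0,"wz": 0},{"x": 0,"y": 0,"z": -0.004,"wx": 0,"wy": 0,"wz": 0},{"x": 0,"y": 0,"z": -0.004,"wx": 0,"wy": 0,"wz": 0},{"x": 0,"y": 0,"z": -0.004,"wx": 0,"wy": 0,"wz": 0},{"x": 0,"y": 0,"z": -0.002,"wx": 0,"wy": 0,"wz": 0},{"x": 0,"y": 0,"z": 0,"wx": 0,"wy": 0,"wz": 0},{"x": 0,"y": 0,"z": 0,"wx": 0,"wy": 0,"wz": 0},{"x": 0,"y": 0,"z": 0,"wx": 0,"wy": 0,"wz": 0},{"x": 0,"y": 0,"z": 0,"wx": 0,"wy": 0,"wz": 0},{"x": 0,"y": 0,"z": 0,"wx": 0,"wy": 0,"wz": 0},{"x": 0,"y": 0,"z": 0,"wx": 0,"wy": 0,"wz": 0}]}}

```text
clock: 10.73
position: [0.5707, -0.0112, 0.1302]
ee_rot: [-0.0, 0.047, 0.999, 0.0]
force: [-0.6, 0.7, -4.1]
opening: 0.026
grip_force: 30.0
```

```bash
python3 - <<'E'
from h import *
s=read_state();print(s["clock"],s["position"],s["ee_rot"],s["opening"],s["force"],s["joint_velocities"].round(3))
c=cam("side");b=c["pixels"][230:380,290:420,::-1];np.save("side6.npy",c,allow_pickle=True)
cv2.imwrite("pics/s6.png",cv2.resize(b,None,fx=4,fy=4,interpolation=cv2.INTER_CUBIC))
# expected pixel (in crop) of tip ideally 15.5mm above the mouth, and mouth centre; side-cam estimate of centre
for z in (.042,.0575,.0615): u,v=proj(c,[.5717,-.0143,z]); print(z,round((u-290)*4),round((v-230)*4))
E
```

```text
10.7333 [ 0.5707463  -0.01122876  0.13024377] [-2.42156517e-04  4.69247968e-02  9.98898395e-01  2.07115955e-05] 0.02600493713110701 [-0.55204672  0.66809384 -4.12680773] [-0.002  0.    -0.002  0.001 -0.001 -0.001]
0.042 239 439
0.0575 241 409
0.0615 242 401
```

View pics/s6.png

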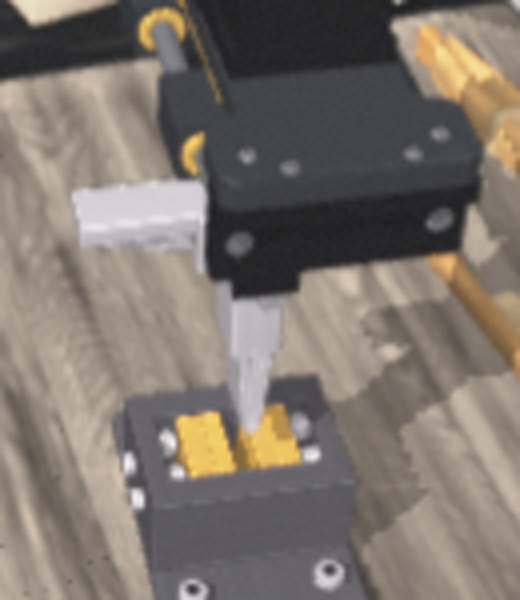

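The tang is out above the jaws. Its front tip edge is at about (252,432), the heel's back top corner at (75,195), and the brass gap's front end at (240,470). I'll check these against projected expectations for tilt.

```bash
python3 - <<'E'
from h import *
y=np.radians(-6); Rz=np.array([[np.cos(y),-np.sin(y)],[np.sin(y),np.cos(y)]])
def pr(c,o,pts,ox,oy,k):
    for n,p in pts.items():
        w=np.r_[np.array(o[:2])+Rz@p[:2],o[2]+p[2]]; u,v=proj(c,w); print(n,round((u-ox)*k),round((v-oy)*k))
pts={"heelBackTopEnd":[-.060,.010,.103],"heelFrontTopEnd":[-.060,-.010,.103],"heelFrontTopRoot":[-.022,-.010,.103],"heelBackTopRoot":[-.022,.010,.103],"tipFL":[-.003,-.012,0],"tipFR":[.003,-.012,0]}
c0=np.load("side0.npy",allow_pickle=True).item();c=np.load("side6.npy",allow_pickle=True).item()
o=[.5713,-.0146]
print("start crop5");pr(c0,o+[.010],pts,290,280,5)
print("now");pr(c,o+[.0577],pts,290,230,4)
g=cv2.cvtColor(c["pixels"],cv2.COLOR_RGB2GRAY)
a=c["pixels"][265:300,300:370,::-1]; t=c["pixels"][290:360,325:375,::-1]
can=np.zeros((560,780,3),np.uint8); can[:190,:380]=cv2.resize(a,(380,190),interpolation=cv2.INTER_CUBIC); can[:560,380:]=cv2.resize(t,(400,560),interpolation=cv2.INTER_CUBIC)
p0=c0["pixels"][295:330,300:370,::-1]; can[200:390,:380]=cv2.resize(p0,(380,190),interpolation=cv2.INTER_CUBIC)
cv2.imwrite("pics/z.png",can)
E
```

```text
start crop5
heelBackTopEnd 87 118
heelFrontTopEnd 99 169
heelFrontTopRoot 239 152
heelBackTopRoot 224 103
tipFL 291 407
tipFR 311 404
now
heelBackTopEnd 69 186
heelFrontTopEnd 79 225
heelFrontTopRoot 196 213
heelBackTopRoot 184 174
tipFL 240 435
tipFR 256 432
```

View pics/z.png

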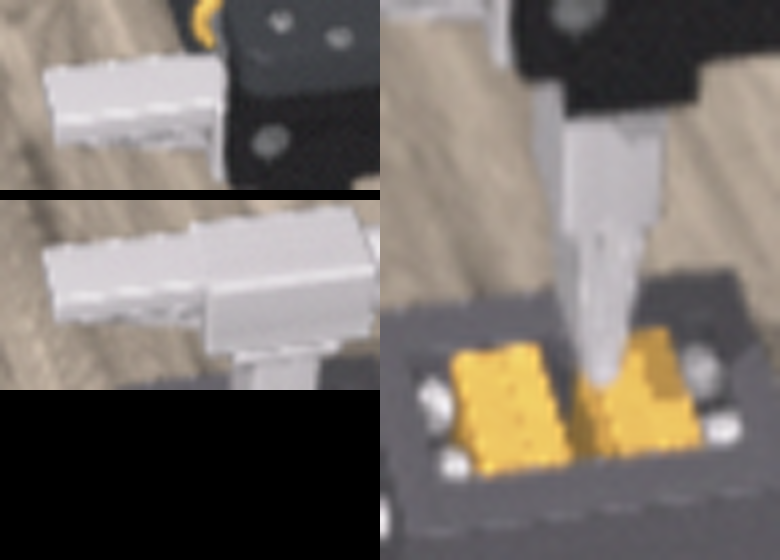

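The heel slope and tip position match the upright prediction to about 1 mm, so the stake is straight above the slot with about 15 mm clear. Handing in.

```bash
python3 -c "
from rig import *
print(sign_off())"
```

```text
the job is handed in; nothing more can be done
None
```

I rocked the stake free with about three full rocks of ±8° while easing it up, and handed the job in with the gripper still holding it upright and still over the slot, tang about 15 mm clear; the brush, loupe and mallet were not touched.

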